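# Clamp a brake disc and set the runout gauge on it

## Robot

A 6-joint arm with a two-finger parallel gripper is mounted at the origin on the work surface. World frame = base frame: x ahead of the robot, y to its left, z up, the work surface at z = 0. Lengths are in m, angles in degrees, forces in N, time in s.
With the tool pointing down it reaches from about 0.4 to 0.825 m from the base axis. Payload 7 kg.
Tool frame: the origin (TCP) lies at the very end of the fingers, on their centre line; the grasp point (between the pads) lies 19 mm behind it; x points along the fingers, z is the direction in which the jaws open and shut, and the axes are right-handed (so a half turn about x gives the same grasp; the last joint's range is limited). The gripper opens to 88 mm and grips with 3 to 60 N. Pads are 19 mm wide; open, the fingers measure 130 mm over their backs; the gripper's body (78 mm by 193 mm) begins 47 mm behind the grasp point.
Start: joints at [-58.035, 20.546, 0.682, 0, -70.136, -16.507], TCP at [0.18, -0.651, 0.227] pointing down, gripper open.
Joint ranges: [-176.03, 176.03], [-82.01, 121.73], [-58.28, 71.71], [-173.87, 95.51], [-174.79, -0.11], [-173.66, 173.66]. Speed limits (degrees/s): [136.94, 136.94, 172.46, 180, 180, 180].

## Interface

Orientations are given as [roll, pitch, yaw] about the fixed x, y, z axes, in that order (R = Rz(yaw) Ry(pitch) Rx(roll)).
In Python, from plant import sensors, cams, workorder gives the robot as it stands. The module is installed in compiled form; this text tells all that it offers.
- The arm moves only by the shell command python3 -m handwheel 'ROWS' [OPENING] [FORCE]. ROWS is JSON, one flat list of numbers, 4 for each row, row after row: the shift along the tool's x, y, z in cm, then the turn about the tool's x in degrees. A call has exactly 10 rows; each row is the pose to reach, as a shift and turn from the pose commanded when the call began, along the tool's axes at that moment; what a row does not reach only later rows make up. A row lasts 1/8 s, in which the tool goes at most 62.5 mm and 10.7 degrees, less where a joint would pass 70% of its speed; a pose out of reach is approached as far as the arm can. A call with a gripper value outside its range is refused whole. OPENING is the finger opening in cm, from 0 to 8.76, set as the call begins (- or left out, the last holds). The fingers move at their own pace and stop on an object; FORCE is the grip in N (left out, the last holds). Time passes only in rows, so rows that repeat a pose let the fingers close, or fill a call up. It gives the time, the measured TCP pose, the force and the opening at its end, in the units of the state.
- sensors.get_state(): the state, without advancing time (a new reading comes with each control period).
- cams.capture(name): name is "scene" or "side" or "wrist"; returns a dict with "image" (400x640x3 uint8, red, green, blue), "fov_y" (degrees; the focal length in pixels is half the picture's height over the tangent of half this angle, whatever the lens; pixels are square), "cx", "cy" (the principal point, pixels), "D" ([k1, k2, p1, p2, k3] as OpenCV has them; the pictures are not rectified), "xyz" and "rotation" of the camera in the world. Camera axes: x right, y down, z forward; pixel columns grow to the right and rows downward; lengths in m; the calibration is good to about 2 mm. A picture is of the moment at which its call begins. There is no depth.
- workorder.close_job(): hands the job in, once; it reports no verdict.
The state is a dict: "time_s": time; "joints": joint angles; "qd": joint speeds; "joint_torque": joint torques, N m; "tcp_pos": TCP position; "eef_rot": TCP orientation; "contact_force": force on the tool from outside, world axes, zero at the start; "moment": the same for the moment, N m; "gripper_width": finger opening in m.
Only numpy, scipy, OpenCV 4.12 (cv2) and the standard library are available. Lean on these libraries where they do the work, as an engineer would, in place of code of your own. Each camera call takes 0.05 s, during which the arm holds its last target.

## Task

Clamp the brake disc on its stand: the black wing knob is only resting on the end of its thread, so turn it backwards (anticlockwise from above) until the thread clicks and the knob drops, then forwards until it is fully home. Then slide the gauge down its column until its sprung foot is on the disc and pressed in about half of its 10 mm travel, without ever bottoming it, and let go. Leave the other things on the bench where they are.

Things in the scene. Friction and masses are not known exactly. Their poses are not given: they have to be found in the camera images.
- knob_grip (a point): Black wing knob on the disc's axis: middle of its grip, 14 mm below the knob's top, 22 mm above the wing's underside. Own x runs along the wing (108 mm long, same after half a turn); its middle 46 mm is 24 mm thick across y with flat sides, its ends 13 to 16 mm. Under the wing a collar, 38 mm across and 14 mm high. Fully home, this point is 36 mm above bell_top.
- wing_knob (a joint): Turn of the knob (rad), grows clockwise from above (forwards). Starts at 0.4 to 1.1, resting on the end of the thread. Turned backwards 0.1 to 0.3 past 0 it can drop 7 mm (the click); back stop -2.6. Forwards without the click it crosses and binds near 1.45. After the click it runs forwards, drawing itself down, and stops fully home at about 1.9. Drag 0.04 N m.
- clamp_screw (a joint): Height of the knob and its captive screw (m): 0 on the end of the thread (collar 11 mm above the bell), -0.007 after the click, then 2.2 mm lower per rad, -0.011 fully home, collar on the bell. Sinks by its own weight (about 0.24 kg), but fingers that grip it hold it up: it drops when they follow it down or let go. Lifts at most 2 mm above 0.
- bell_top (a point): Centre of the clamp bell's top (62 mm across, on the disc's axis, 150 mm above the bench), on which the knob's collar seats.
- disc_face (a point): On the disc's axis, at the height of the disc's flat upper friction face (72 mm above the bench). The brake disc is 280 mm across, with a dark unswept rim 8 mm wide; its raised hat is 156 mm across and 32 mm higher. The disc stand is fixed to the bench.
- gauge_tab (a point): Upright aluminium finger tab on the gauge's arm, to pinch or push down: its middle, 15 mm below its top. 30 mm long on own x (along the arm), 16 mm thick on y, 42 mm tall; the arm under it is 20 mm wide, its top 27 mm below this point. The column (18 mm thick, top 215 mm above the bench) is 75 mm away on +x, the round gauge (56 mm, 22 mm thick, top 25 mm above this point) 75 mm away on -x.
- foot_tip (a point): Underside of the gauge's sprung steel foot (11 mm across), which hangs below the round gauge over the disc's friction face. With the foot out it is 71 mm lower than gauge_tab.
- gauge_slide (a joint): How far the gauge and arm are lowered on the column (m): 0 highest, grows downwards to 0.060; starts between 0 and 0.030. With it at 0 the foot hangs 48 mm above the disc's face, so the foot touches at 0.048. Stays where it is left; takes about 5 N to push down, 11 N to lift.
- gauge_foot (a joint): The gauge's reading: how far the sprung foot is pushed in (m), 0 fully out, 0.010 bottomed. Spring 1.5 N at 0 rising to 4.5 N at 0.010.
- pad_a: brake pad, 136 x 46 x 16 mm, lying flat beside the disc; origin under its middle. Bystander.
- pad_b: second brake pad, same as pad_a, on the other side. Bystander.
- compressor: piston ring compressor: black upright sleeve with two steel bands, 84 mm across, 85 mm tall; origin under its middle. Bystander.
- piston: aluminium engine piston, 82 mm across, 58 mm tall, standing; origin under its middle. Bystander.
- spray_can: grey spray can, 64 mm across, 190 mm tall, standing; origin under its middle. Bystander.
- spanner: steel spanner 190 mm long, lying flat. Bystander.
- screwdriver: screwdriver 200 mm long with a black handle, lying flat. Bystander.

How it is judged:
By the outcome, as a careful person would: the job done as asked, in the order asked, and still so for the second after the job is handed in, with the robot touching nothing.
It also fails if it takes over 72 s, if anything falls off the work surface, if the arm or the gripper's body presses on something with over 40 N, if the wrist force passes 120 N, or if a joint passes its speed limit or range.

## Working session

There is one attempt and no reset: what is moved stays moved. The work goes in short steps, Python scripts to look and compute and a shell command to move; the robot and the scene stay as the last step left them, time stands still between calls to the robot, and variables do not carry over. Pictures are saved under pics/ and viewed, and the job is handed in when it is done.

```bash
mkdir -p pics; ls
cat > h.py <<'E'
import numpy as np, cv2
from plant import sensors, cams, workorder
from scipy.spatial.transform import Rotation as R
def save(c,name):
    cv2.imwrite('pics/'+name,cv2.cvtColor(c['image'],cv2.COLOR_RGB2BGR))
def K(c):
    f=c['image'].shape[0]/2/np.tan(np.radians(c['fov_y'])/2)
    return np.array([[f,0,c['cx']],[0,f,c['cy']],[0,0,1]])
def rot(c):
    r=np.array(c['rotation'],float)
    return r if r.shape==(3,3) else R.from_euler('xyz',r,degrees=True).as_matrix()
def ray(c,uv):
    n=cv2.undistortPoints(np.array([[uv]],float),K(c),np.array(c['D'],float))[0,0]
    return np.array(c['xyz']),rot(c)@np.array([n[0],n[1],1.])
def onz(c,uv,z):
    o,d=ray(c,uv); return o+d*(z-o[2])/d[2]
def proj(c,P):
    r=rot(c); P=np.atleast_2d(np.array(P,float))
    t=-r.T@np.array(c['xyz'])
    return cv2.projectPoints(P,cv2.Rodrigues(r.T)[0],t,K(c),np.array(c['D'],float))[0][:,0]
def tri(l):
    A=np.zeros((3,3));b=np.zeros(3)
    for c,uv in l:
        o,d=ray(c,uv);d=d/np.linalg.norm(d);M=np.eye(3)-np.outer(d,d);A+=M;b+=M@o
    return np.linalg.solve(A,b)
E
python3 - <<'E'
from h import *
import pickle
print(sensors.get_state())
d={}
for n in ['scene','side','wrist']:
    c=cams.capture(n);d[n]=c;save(c,n+'0.png');print(n,{k:v for k,v in c.items() if k!='image'})
pickle.dump(d,open('c0.pkl','wb'))
E
```

```text
pics
{'time_s': 0.0, 'joints': array([-5.80350370e+01,  2.05905991e+01,  6.35150918e-01, -2.25647498e-02,
       -7.01358066e+01, -1.65078142e+01]), 'qd': array([-0.0232654 ,  0.03764379,  0.08688129, -0.1112837 ,  0.03593449,
       -0.01869477]), 'joint_torque': array([-2.72672478e-04, -5.82712984e+01,  2.93045300e+01,  6.99709922e+00,
        6.59348574e-03, -1.61590774e-04]), 'tcp_pos': array([ 0.17977093, -0.65011751,  0.2256349 ]), 'eef_rot': array([  3.42332733,  89.90631142, 108.87279196]), 'contact_force': array([-0.53084957,  0.05621874,  0.07912532]), 'moment': array([ 0.01282627, -0.06579458, -0.02554641]), 'gripper_width': 0.08788707352401928}
scene {'fov_y': 50.02781071594451, 'cx': 317.59144459065413, 'cy': 192.54100227056855, 'D': array([-0.0477134,  0.       ,  0.       ,  0.       ,  0.       ]), 'xyz': array([ 1.03654234, -0.55332396,  1.2194464 ]), 'rotation': array([-144.90499408,   -0.15743283,   41.94657961])}
side {'fov_y': 42.1150493803493, 'cx': 324.8071886535304, 'cy': 204.8732905627278, 'D': array([-0.04674684,  0.        ,  0.        ,  0.        ,  0.        ]), 'xyz': array([0.44463035, 0.99813811, 1.39348986]), 'rotation': array([-1.41826697e+02, -3.17017470e-02, -1.75759694e+02])}
wrist {'fov_y': 66.1794804434497, 'cx': 320.26616206817806, 'cy': 200.8048005732489, 'D': array([-0.00435569,  0.        ,  0.        ,  0.        ,  0.        ]), 'xyz': array([ 0.11068262, -0.66851367,  0.38419308]), 'rotation': array([ 1.64509843e+02, -1.99830908e-02,  1.05472509e+02])}
```

View pics/scene0.png

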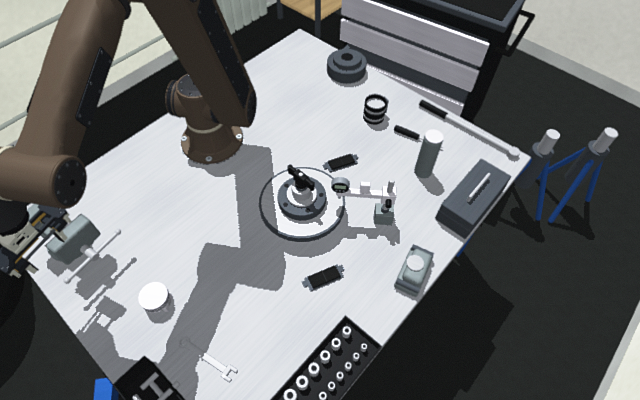

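View pics/side0.png

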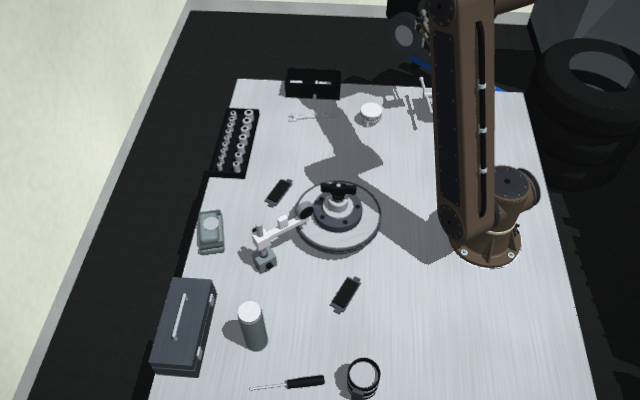

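View pics/wrist0.png

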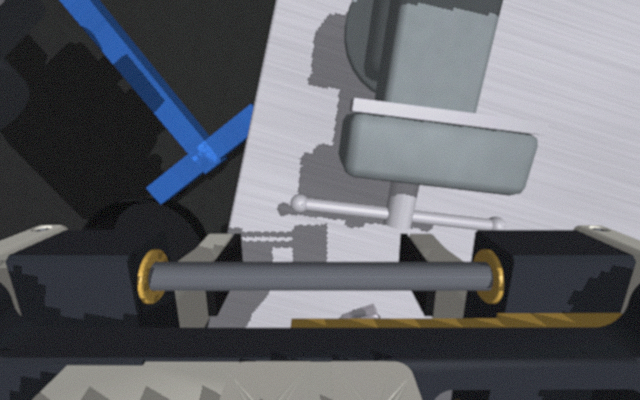

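The scene view shows the disc at about (302,200), the knob at (300,178), the gauge at (341,185), its tab near (365,187) and the column at (391,190). In the side view the knob is at (338,188) and the tab near (283,222). The wrist camera sees only the vise, so I'll zoom in on the other two.

Run:
```python
from h import *
import pickle
d=pickle.load(open('c0.pkl','rb'))
for n,(x0,y0) in {'scene':(250,150),'side':(235,165)}.items():
    im=cv2.cvtColor(d[n]['image'],cv2.COLOR_RGB2BGR)[y0:y0+100,x0:x0+160]
    im=cv2.resize(im,(800,500),interpolation=cv2.INTER_CUBIC)
    for k in range(0,160,20): cv2.putText(im,str(x0+k),(k*5,10),0,.35,(0,0,255),1)
    for k in range(0,100,20): cv2.putText(im,str(y0+k),(0,k*5+5),0,.35,(0,0,255),1)
    cv2.imwrite(f'pics/{n}0z.png',im)
```

```text
(no output)
```

View pics/scene0z.png

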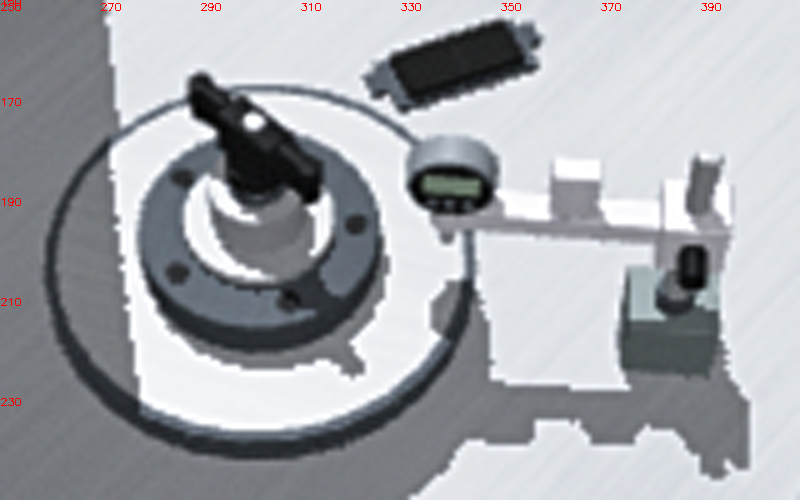

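View pics/side0z.png

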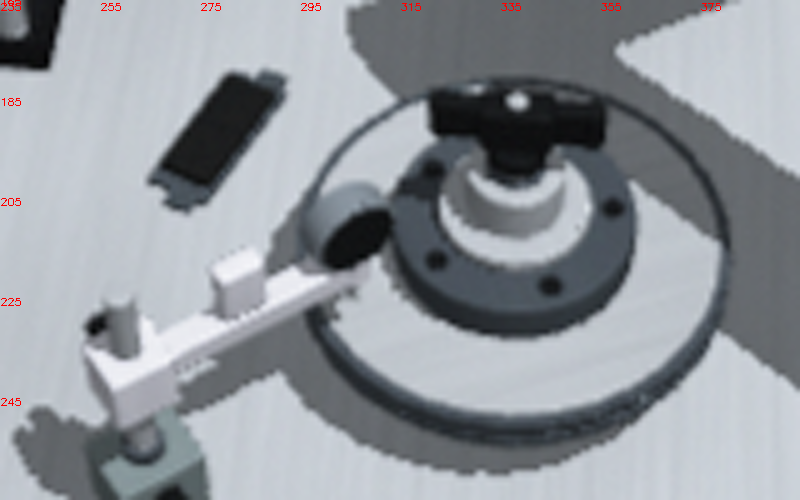

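Run:
```python
from h import *
import pickle
d=pickle.load(open('c0.pkl','rb'));s=d['scene'];t=d['side']
print('dot',tri([(s,(300.9,173.8)),(t,(338.3,185.2))]),onz(s,(300.9,173.8),.211),onz(t,(338.3,185.2),.211))
print('col',tri([(s,(391.3,181.6)),(t,(258.8,225))]),onz(s,(391.3,181.6),.215),onz(t,(258.8,225),.215))
print('tab',tri([(s,(365.5,183)),(t,(282,217))]))
for n,c,a,b in (('s',s,(288.5,166),(313,187)),('t',t,(321.5,186.5),(355.5,187.5))):
  A=onz(c,a,.205);B=onz(c,b,.205);v=B-A;print(n,A,B,np.linalg.norm(v),np.degrees(np.arctan2(v[1],v[0])))
# disc ellipse rim: dark rim outer edge
for n,c,pts in (('scene',s,[(268,168.5),(320,168.5)]),):
  pass
st=sensors.get_state()
print(R.from_euler('xyz',st['eef_rot'],degrees=True).as_matrix().round(3))
```

```text
dot [ 0.47984004 -0.00662017  0.20943378] [ 0.48274571 -0.007053    0.211     ] [ 0.47807536 -0.00648861  0.211     ]
col [0.69548683 0.15315281 0.20507682] [0.70062037 0.14684088 0.215     ] [0.69165496 0.15944642 0.215     ]
tab [0.6359439  0.10838457 0.18905198]
s [ 0.43121032 -0.00724475  0.205     ] [ 0.53896446 -0.0155513   0.205     ] 0.10807383569417975 -4.40809633988315
t [ 0.52810727 -0.002746    0.205     ] [ 0.42643722 -0.00642042  0.205     ] 0.10173642315856017 -177.9301912752513
[[-0.    -0.964 -0.266]
 [ 0.001 -0.266  0.964]
 [-1.     0.     0.001]]
```

Run:
```python
from h import *
import pickle
d=pickle.load(open('c0.pkl','rb'));w=d['wrist']
T=np.array([0.18,-.651,.227]);M=R.from_euler('xyz',[3.42,89.906,108.873],degrees=True).as_matrix()
M=np.array([[0,-.9642,-.2652],[0,-.2652,.9642],[-1,0,0]])
print('TCP px',proj(w,T),'view axis', rot(w)[:,2])
def rows(target): 
    print(target,'shift cm',(M.T@(np.array(target)-T)*100).round(2))
rows([.48,-.007,.29]);rows([.42,-.007,.32]);rows([.48,-.007,.227])
# knob px if TCP hovered at (x,-.007,z), phi=87
a=np.radians(87);M2=np.array([[0,-np.sin(a),np.cos(a)],[0,np.cos(a),np.sin(a)],[-1,0,0]])
rc=M.T@rot(w);oc=M.T@(np.array(w['xyz'])-T)
for x,z in ((.48,.26),(.48,.3),(.44,.28),(.42,.32)):
    c=dict(w);c['rotation']=M2@rc;c['xyz']=np.array([x,-.007,z])+M2@oc
    print(x,z,proj(c,[[.48,-.007,.211],[.636,.108,.189],[.696,.153,.215]]).round())
```

```text
TCP px [[317.265012   249.20076085]] view axis [ 0.25730407  0.07157254 -0.96367629]
[0.48, -0.007, 0.29] shift cm [ -6.3  -46.    54.14]
[0.42, -0.007, 0.32] shift cm [ -9.3  -40.22  55.73]
[0.48, -0.007, 0.227] shift cm [  0.   -46.    54.14]
0.48 0.26 [[318. 220.]
 [453. 368.]
 [512. 445.]]
0.48 0.3 [[318. 205.]
 [437. 338.]
 [488. 404.]]
0.44 0.28 [[321. 259.]
 [442. 385.]
 [495. 454.]]
0.42 0.32 [[322. 259.]
 [428. 369.]
 [474. 429.]]
```

```bash
python3 -m handwheel '[-2,-1,1.2,0, -5,-4,4.7,0, -7,-8,9.4,0, -7,-12,14.1,0, -7,-16,18.8,0, -7,-20,23.5,0, -7,-24,28.2,0, -7,-28,33,0, -7,-32,37.7,0, -7,-36,42.4,0]' 8.7 30; python3 -m handwheel '[0,-4,4.7,5, 0,-7,8.2,10, 0,-9,10.6,15, 0,-10,11.74,18.4, 0,-10,11.74,18.4, 0,-10,11.74,18.4, 0,-10,11.74,18.4, 0,-10,11.74,18.4, 0,-10,11.74,18.4, 0,-10,11.74,18.4]'
python3 - <<'E'
from h import *
import pickle
c=cams.capture('wrist');save(c,'w1.png');pickle.dump(c,open('w1.pkl','wb'))
s=sensors.get_state();print(s)
print(R.from_euler('xyz',s['eef_rot'],degrees=True).as_matrix().round(3))
E
```

```text
time_s: 1.4
tcp_pos: [0.4141, -0.1437, 0.2982]
eef_rot: [-103.5, 89.8, 2.0]
contact_force: [1.2, -1.0, 0.4]
gripper_width: 0.0871
time_s: 2.65
tcp_pos: [0.4789, -0.0063, 0.2966]
eef_rot: [146.6, 90.0, -126.3]
contact_force: [0.8, 0.1, -0.9]
gripper_width: 0.0873
{'time_s': 2.7, 'joints': array([ 2.28565234e+01, -6.95825043e-01, -1.64352644e+01, -4.78093249e-04,
       -7.42622577e+01, -1.15806327e+02]), 'qd': array([0.14287879, 0.10750564, 0.0358142 , 0.01249205, 0.03145494,
       0.13095211]), 'joint_torque': array([-3.61591286e-02, -2.89899033e+01,  2.99163115e+01,  7.08495185e+00,
       -9.00857965e-02,  1.84308512e-03]), 'tcp_pos': array([ 0.47893635, -0.00625753,  0.29655555]), 'eef_rot': array([ 100.63546584,   89.99824161, -172.31446749]), 'contact_force': array([0.44429884, 0.41068474, 0.77120011]), 'moment': array([-0.01286397, -0.01142617,  0.0208654 ]), 'gripper_width': 0.08705379409828509}
[[-0.    -0.999  0.051]
 [-0.     0.051  0.999]
 [-1.     0.    -0.   ]]
```

View pics/w1.png

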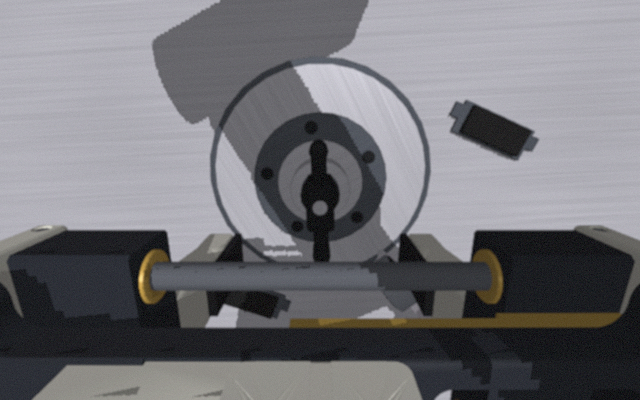

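Run:
```python
from h import *
import pickle
c=pickle.load(open('w1.pkl','rb'))
im=c['image'].astype(int)
g=im[195:220,305:335].min(2)
ys,xs=np.where(g>90);print('dot',xs.mean()+305,ys.mean()+195,len(xs))
uv=(xs.mean()+305,ys.mean()+195)
print(onz(c,uv,.211))
m=(im.max(2)<35).astype(np.uint8)[135:262,290:350]
n,l,s,ce=cv2.connectedComponentsWithStats(m);i=1+np.argmax(s[1:,4]);print(s[i],ce[i]+[290,135])
ys,xs=np.where(l==i)
for y in range(0,127,8):
  r=xs[ys==y]; 
  if len(r):print(y+135,r.min()+290,r.max()+290,onz(c,((r.min()+r.max())/2+290,y+135),.205)[:2].round(4))
# disc ellipse check: disc centre
```

```text
dot 319.37404580152673 207.67175572519085 131
[ 0.48076427 -0.00635205  0.211     ]
[  12    5   37  122 2364] [319.61971235 200.23096447]
143 313 323 [ 0.4283 -0.0048]
151 310 326 [ 0.4347 -0.0051]
159 312 325 [ 0.4412 -0.005 ]
167 312 325 [ 0.4477 -0.0054]
175 311 329 [ 0.4544 -0.0045]
183 305 334 [ 0.4612 -0.0052]
191 302 337 [ 0.468  -0.0056]
199 302 337 [ 0.4749 -0.006 ]
207 306 333 [ 0.482  -0.0063]
215 307 332 [ 0.4891 -0.0067]
223 307 333 [ 0.4964 -0.0066]
231 309 330 [ 0.5037 -0.0075]
239 314 327 [ 0.5112 -0.007 ]
247 314 327 [ 0.5188 -0.0074]
255 314 328 [ 0.5265 -0.0073]
```

```bash
python3 -m handwheel '[0,0,0,-6, 0,0,0,-16, 0,0,0,-26, 0,0,0,-36, 0,0,0,-46, 0,0,0,-56, 0,0,0,-66, 0,0,0,-76, 0,0,0,-86, 0,0,0,-96]'; python3 -m handwheel '[0,0,0,-10, 0,0,0,-20, 0,0,0,-30, 0,0,0,-40, 0,0,0,-50, 0,0,0,-60, 1,0,0,-70, 3,0,0,-78, 5,0,0,-83, 6,0,0,-85.5]'
python3 - <<'E'
from h import *
import pickle
c=cams.capture('wrist');save(c,'w2.png');pickle.dump(c,open('w2.pkl','wb'))
c=cams.capture('scene');save(c,'s2.png')
s=sensors.get_state();print(s['joints'],s['tcp_pos'])
print(R.from_euler('xyz',s['eef_rot'],degrees=True).as_matrix().round(3))
E
```

```text
time_s: 3.95
tcp_pos: [0.4789, -0.0061, 0.2965]
eef_rot: [8.9, 90.0, -167.8]
contact_force: [0.0, 0.2, -0.7]
gripper_width: 0.0869
time_s: 5.2
tcp_pos: [0.4785, -0.0063, 0.2354]
eef_rot: [-72.8, 89.9, -164.1]
contact_force: [0.1, 0.8, 0.4]
gripper_width: 0.087
[ 2.28674221e+01  1.40779209e+00 -2.23427219e+01 -1.81192103e-02
 -6.63816839e+01  6.57202164e+01] [ 0.47826992 -0.0063324   0.23540574]
[[-0.002  1.    -0.025]
 [-0.001 -0.025 -1.   ]
 [-1.    -0.002  0.001]]
```

View pics/w2.png

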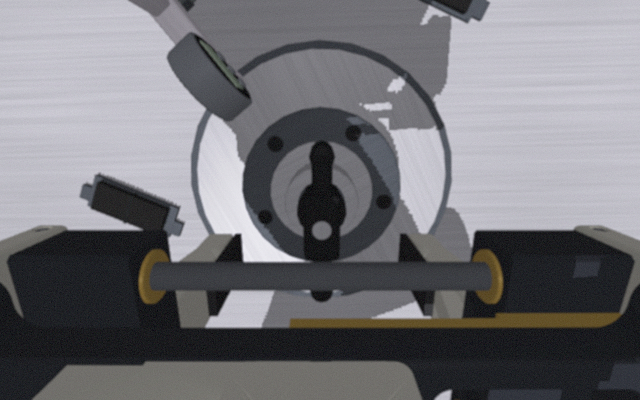

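The view is now from the other side. The wing runs upright in the image, with the white dot at about (322,231) between the open fingers.

Run:
```python
from h import *
import pickle
c=pickle.load(open('w2.pkl','rb'));im=c['image'].astype(int)
g=im[218:244,308:336].min(2);ys,xs=np.where(g>75);uv=(xs.mean()+308,ys.mean()+218);print(uv,len(xs),onz(c,uv,.211))
for y in range(145,226,8):
  r=np.where(im[y,295:350].max(1)<35)[0]+295
  if len(r):print(y,r.min(),r.max(),onz(c,((r.min()+r.max())/2,y),.205)[:2].round(4))
```

```text
(np.float64(321.3249097472924), np.float64(230.0361010830325)) 277 [ 0.48051549 -0.00619044  0.211     ]
145 315 328 [ 0.5333 -0.0075]
153 311 332 [ 0.5285 -0.0074]
161 311 331 [ 0.5236 -0.007 ]
169 312 330 [ 0.5186 -0.0069]
177 313 330 [ 0.5135 -0.0071]
185 310 332 [ 0.5084 -0.0066]
193 303 339 [ 0.5032 -0.0065]
201 300 342 [ 0.498  -0.0064]
209 298 344 [ 0.4926 -0.0063]
217 299 343 [ 0.4872 -0.0062]
225 303 339 [ 0.4817 -0.006 ]
```

```bash
python3 -m handwheel '[1,0.2,0,0, 2.5,0.2,0,0, 4,0.2,0,0, 5,0.2,0,0, 5.5,0.2,0,0, 5.7,0.2,0,0, 5.7,0.2,0,0, 5.7,0.2,0,0, 5.7,0.2,0,0, 5.7,0.2,0,0]' 8.7; python3 -m handwheel '[0,0,0,0, 0,0,0,0, 0,0,0,0, 0,0,0,0, 0,0,0,0, 0,0,0,0, 0,0,0,0, 0,0,0,0, 0,0,0,0, 0,0,0,0]' 1.5 25
python3 - <<'E'
from h import *
s=sensors.get_state();print(s['joints'],s['tcp_pos'],s['contact_force'],s['moment'],s['gripper_width'])
c=cams.capture('wrist');save(c,'w3.png')
E
```

```text
time_s: 6.55
tcp_pos: [0.481, -0.0062, 0.1797]
eef_rot: [116.6, 90.0, 25.2]
contact_force: [0.2, -0.2, -0.4]
gripper_width: 0.0872
time_s: 7.8
tcp_pos: [0.4809, -0.0068, 0.1796]
eef_rot: [-11.0, 89.9, -102.4]
contact_force: [1.0, -4.9, 0.9]
gripper_width: 0.0239
[ 2.27314312e+01  4.30066065e+00 -2.70499018e+01  5.34224400e-02
 -5.86815734e+01  6.57954275e+01] [ 0.48089267 -0.00680704  0.17961942] [ 1.02949616 -4.91097492  0.93733672] [-2.04304183 -0.22780201 -0.00299999] 0.023865963518949648
```

View pics/w3.png

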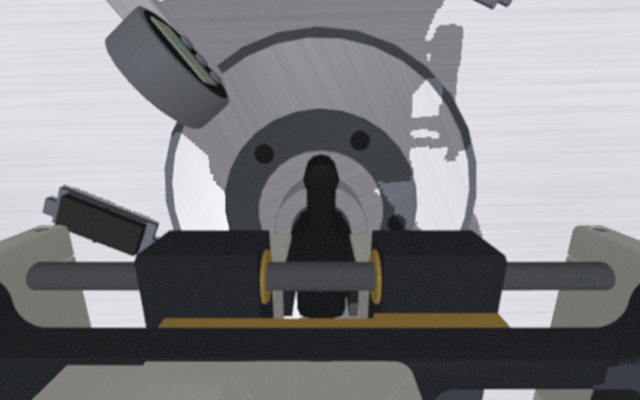

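```bash
python3 -m handwheel '[0,0,0.06,-4, 0,0,0.06,-12, 0,0,0.06,-20, 0,0,0.06,-28, 0,0,0.06,-36, 0,0,0.06,-44, 0,0,0.06,-52, 0,0,0.06,-60, 0,0,0.06,-64, 0,0,0.06,-66]'
python3 - <<'E'
from h import *
s=sensors.get_state();print(s['joints'],s['tcp_pos'],s['contact_force'],s['moment'],s['gripper_width'])
E
python3 -m handwheel '[0,0,0,-3, 0,0,0,-8, 0,0,0,-13, 0,0,0,-18, 0,0,0,-21, 0,0,0,-22, 0,0,0,-22, 0,0,0,-22, 0,0,0,-22, 0,0,0,-22]'
python3 - <<'E'
from h import *
s=sensors.get_state();print(s['joints'],s['tcp_pos'],s['contact_force'],s['moment'],s['gripper_width'])
c=cams.capture('wrist');save(c,'w4.png')
E
```

```text
time_s: 9.1
tcp_pos: [0.4806, -0.0066, 0.1791]
eef_rot: [177.3, 89.9, 151.9]
contact_force: [0.7, 1.4, -2.1]
gripper_width: 0.0239
[ 2.27017158e+01  4.32098246e+00 -2.70573525e+01 -4.58627761e-02
 -5.86536465e+01  1.31929372e+02] [ 0.48060286 -0.00656965  0.17912767] [ 0.6752535   1.44264125 -2.096463  ] [-0.16224877  0.07111929  0.00467514] 0.023923340108212825
time_s: 10.35
tcp_pos: [0.4805, -0.0067, 0.1793]
eef_rot: [165.5, 90.0, 162.0]
contact_force: [-3.9, 4.1, -2.3]
gripper_width: 0.024
[ 2.27020618e+01  4.29985576e+00 -2.70533478e+01 -3.55599952e-02
 -5.86821704e+01  1.53855364e+02] [ 0.48051481 -0.00666649  0.17934737] [-3.91210761  4.10143463 -2.33510407] [1.16806732 1.51082774 0.02557183] 0.024049885964938247
```

View pics/w4.png

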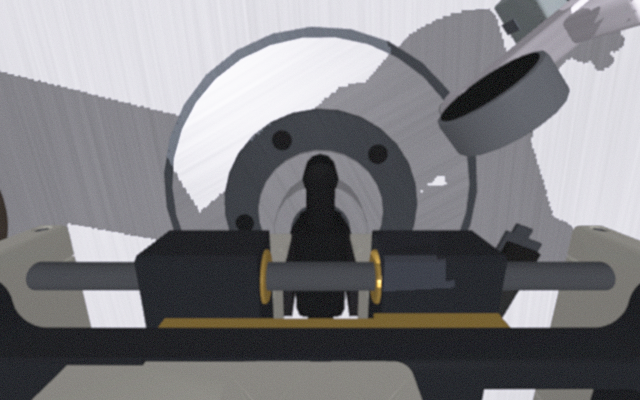

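The fingers now carry the knob's weight (-2.3 N), so it should be free to drop. I'll let go, lower the tool 7 mm and look before gripping again.

```bash
python3 -m handwheel '[0,0,0,0, 0,0,0,0, 0,0,0,0, 0,0,0,0, 0,0,0,0, 0.3,0,0,0, 0.6,0,0,0, 0.7,0,0,0, 0.7,0,0,0, 0.7,0,0,0]' 5
python3 - <<'E'
from h import *
import pickle
s=sensors.get_state();print(s['joints'],s['tcp_pos'],s['contact_force'],s['moment'],s['gripper_width'])
c={n:cams.capture(n) for n in ('wrist','scene','side')}
pickle.dump(c,open('c5.pkl','wb'));save(c['wrist'],'w5.png')
t=[]
for n,(x0,y0) in {'scene':(250,150),'side':(285,160)}.items():
    im=cv2.cvtColor(c[n]['image'],cv2.COLOR_RGB2BGR)[y0:y0+90,x0:x0+100]
    t.append(cv2.resize(im,(400,360),interpolation=cv2.INTER_CUBIC))
cv2.imwrite('pics/z5.png',np.hstack(t))
E
```

```text
time_s: 11.65
tcp_pos: [0.481, -0.0068, 0.1726]
eef_rot: [-0.3, 90.0, -3.8]
contact_force: [0.2, -0.0, 0.9]
gripper_width: 0.05
[ 2.26929019e+01  4.69498098e+00 -2.76063526e+01  2.14735586e-03
 -5.76950211e+01  1.53867476e+02] [ 0.48097721 -0.00677979  0.17261157] [ 0.24838812 -0.04587844  0.92547374] [-0.13655875  0.01718709 -0.00178801] 0.050024013426802495
```

View pics/w5.png

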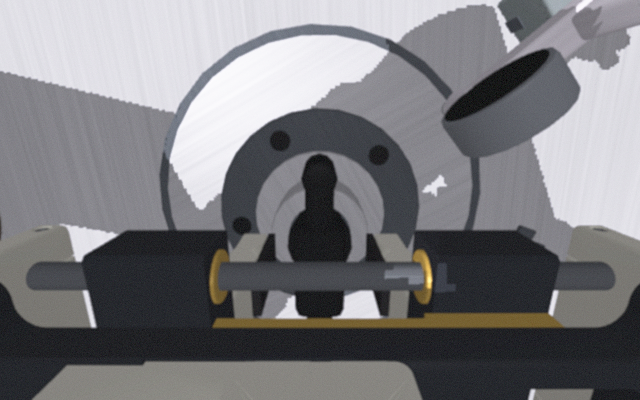

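View pics/z5.png

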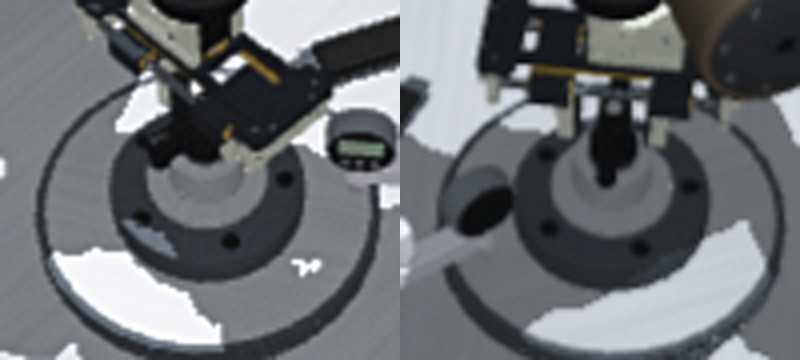

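Run:
```python
from h import *
import pickle
c=pickle.load(open('c5.pkl','rb'))['wrist']
im=cv2.cvtColor(cv2.imread('pics/w4.png'),cv2.COLOR_BGR2RGB);i5=c['image']
for i in (im,i5):
  for y in (160,175,190,205,220):
    r=[x for x in range(285,355) if i[y,x].max()<35];print(y,min(r,default=0),max(r,default=0),end=' | ')
  col=[y for y in range(140,200) if i[y,319].max()<35];print('tip',min(col))
for dz in (0,-.007):
  print(dz,proj(c,[[.4808+.054*np.cos(np.radians(a)),-.0066+.054*np.sin(np.radians(a)),.197+dz+h] for a in (86.5,) for h in (-.01,0,.01)]).round(1).tolist())
  # dot
```

```text
160 310 330 | 175 305 335 | 190 307 332 | 205 308 332 | 220 297 343 | tip 156
160 309 329 | 175 304 334 | 190 306 331 | 205 306 331 | 220 296 342 | tip 156
0 [[319.7, 156.9], [319.7, 159.9], [319.7, 163.3]]
-0.007 [[319.7, 155.0], [319.7, 157.7], [319.7, 160.8]]
```

```bash
python3 -m handwheel '[0,0,0,0, 0,0,0,0, 0,0,0,0, 0,0,0,0, 0,0,0,0, 0,0,0,0, 0,0,0,0, 0,0,0,0, 0,0,0,0, 0,0,0,0]' 1.5 25
python3 -m handwheel '[0,0,0,4, 0,0,0,12, 0,0,0,20, 0,0,0,28, 0.02,0,0,36, 0.04,0,0,44, 0.06,0,0,52, 0.08,0,0,60, 0.10,0,0,67, 0.12,0,0,70]'
python3 - <<'E'
from h import *
s=sensors.get_state();print(s['joints'],s['tcp_pos'],s['contact_force'],s['moment'],s['gripper_width'])
E
```

```text
time_s: 13.05
tcp_pos: [0.4806, -0.0068, 0.1724]
eef_rot: [-173.4, 90.0, -176.8]
contact_force: [-3.7, 1.5, 1.8]
gripper_width: 0.0234
time_s: 14.3
tcp_pos: [0.4808, -0.007, 0.1717]
eef_rot: [-30.9, 90.0, -104.5]
contact_force: [-5.3, -0.4, 4.4]
gripper_width: 0.024
[ 2.26857876e+01  4.74156424e+00 -2.77017238e+01  2.25763811e-02
 -5.75711618e+01  8.37072619e+01] [ 0.48082629 -0.00702552  0.17165898] [-5.30645245 -0.35130406  4.43759875] [0.13932707 2.07678178 0.00723657] 0.02395440432644114
```

```bash
python3 -m handwheel '[0.01,0,0,4, 0.03,0,0,10, 0.06,0,0,17, 0.08,0,0,24, 0.11,0,0,31, 0.13,0,0,38, 0.15,0,0,42, 0.16,0,0,44, 0.17,0,0,45, 0.17,0,0,45]'
python3 - <<'E'
from h import *
s=sensors.get_state();print(s['joints'],s['tcp_pos'],s['contact_force'],s['moment'],s['gripper_width'])
E
```

```text
time_s: 15.55
tcp_pos: [0.4807, -0.0072, 0.1701]
eef_rot: [7.5, 90.0, -110.9]
contact_force: [-5.6, 0.1, 5.2]
gripper_width: 0.0237
[ 2.26830957e+01  4.83271050e+00 -2.78404056e+01  3.82192692e-02
 -5.73575513e+01  3.88473570e+01] [ 0.48074353 -0.00717641  0.17005574] [-5.59476353  0.05227837  5.24234271] [-0.15151509  2.19001721 -0.11763173] 0.023686410501542545
```

```bash
python3 -m handwheel '[0.01,0,0,3, 0.02,0,0,6, 0.03,0,0,9, 0.04,0,0,12, 0.05,0,0,15, 0.06,0,0,18, 0.07,0,0,20, 0.07,0,0,20, 0.07,0,0,20, 0.07,0,0,20]'
python3 - <<'E'
from h import *
s=sensors.get_state();print(s['joints'],s['tcp_pos'],s['contact_force'],s['moment'],s['gripper_width'])
c=cams.capture('wrist');save(c,'w6.png')
E
```

```text
time_s: 16.8
tcp_pos: [0.4807, -0.0072, 0.1693]
eef_rot: [21.2, 90.0, -117.2]
contact_force: [-5.4, -0.3, 6.1]
gripper_width: 0.024
[ 2.26796395e+01  4.87402765e+00 -2.79000557e+01  3.67698289e-02
 -5.72626883e+01  1.88585295e+01] [ 0.48069185 -0.00721786  0.16932756] [-5.42786475 -0.34250355  6.08666913] [-0.18027504  2.26511733 -0.05469899] 0.024048298984118432
```

View pics/w6.png

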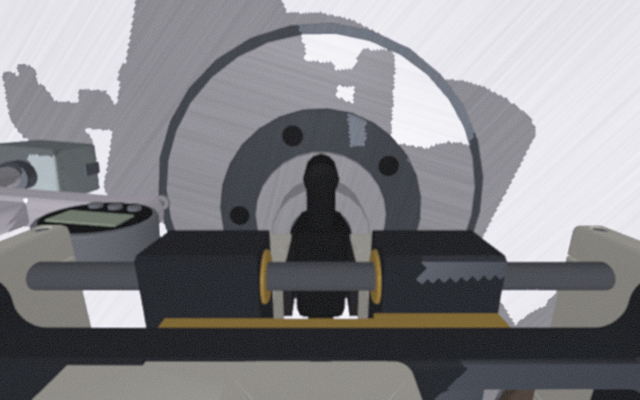

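```bash
python3 -m handwheel '[0.01,0,0,3, 0.02,0,0,6, 0.02,0,0,9, 0.03,0,0,12, 0.03,0,0,15, 0.04,0,0,18, 0.04,0,0,20, 0.04,0,0,20, 0.04,0,0,20, 0.04,0,0,20]'
python3 - <<'E'
from h import *
s=sensors.get_state();print(s['joints'],s['tcp_pos'],s['contact_force'],s['moment'],s['gripper_width'])
c=cams.capture('wrist');save(c,'w7.png')
E
```

```text
time_s: 18.1
tcp_pos: [0.4806, -0.0073, 0.1691]
eef_rot: [42.4, 89.9, -116.0]
contact_force: [-6.8, -0.4, 8.8]
gripper_width: 0.0239
[ 2.26792314e+01  4.88088947e+00 -2.79207481e+01  4.19749603e-02
 -5.72385759e+01 -1.13931461e+00] [ 0.48064556 -0.00727184  0.16914865] [-6.83167925 -0.39402991  8.79747425] [ 2.68099348e-03  2.76872677e+00 -8.69824789e-02] 0.023949559245952684
```

View pics/w7.png

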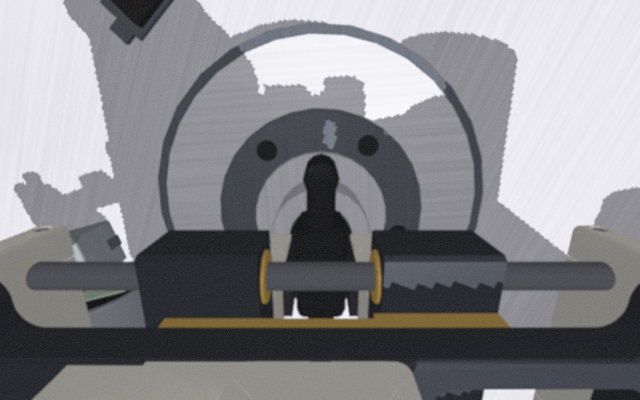

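```bash
python3 -m handwheel '[0,0,0,3, 0,0,0,6, 0,0,0,9, 0,0,0,12, 0,0,0,15, 0,0,0,18, 0,0,0,20, 0,0,0,20, 0,0,0,20, 0,0,0,20]'
python3 - <<'E'
from h import *
s=sensors.get_state();print(s['joints'],s['tcp_pos'],s['contact_force'],s['moment'],s['gripper_width'])
E
```

```text
time_s: 19.4
tcp_pos: [0.4806, -0.0073, 0.1692]
eef_rot: [64.5, 89.9, -113.8]
contact_force: [-6.7, -0.1, 7.2]
gripper_width: 0.0242
[ 22.68806722   4.88106626 -27.92854391   0.06202452 -57.24538344
 -21.08023011] [ 0.48060268 -0.00733665  0.16915083] [-6.67545283 -0.13202315  7.18025449] [-0.09646214  2.67378411  0.6888307 ] 0.024185782882454068
```

```bash
python3 -m handwheel '[0,0,0,1, 0,0,0,2, 0,0,0,3, 0,0,0,4, 0,0,0,4, 0,0,0,4, 0,0,0,4, 0,0,0,4, 0,0,0,4, 0,0,0,4]'
python3 - <<'E'
from h import *
s=sensors.get_state();print(s['joints'],s['tcp_pos'],s['contact_force'],s['moment'],s['gripper_width'])
c=cams.capture('wrist');save(c,'w8.png')
E
```

```text
time_s: 20.65
tcp_pos: [0.4807, -0.0078, 0.1692]
eef_rot: [79.9, 89.9, -102.4]
contact_force: [-5.9, -3.3, 6.4]
gripper_width: 0.0246
[ 22.66916643   4.88283974 -27.94498032   0.12423216 -57.24553775
 -25.05645397] [ 0.48066927 -0.00784007  0.16920098] [-5.90051341 -3.32762773  6.41843821] [-1.28386511  2.27513835  0.99463618] 0.02462056200116625
```

View pics/w8.png

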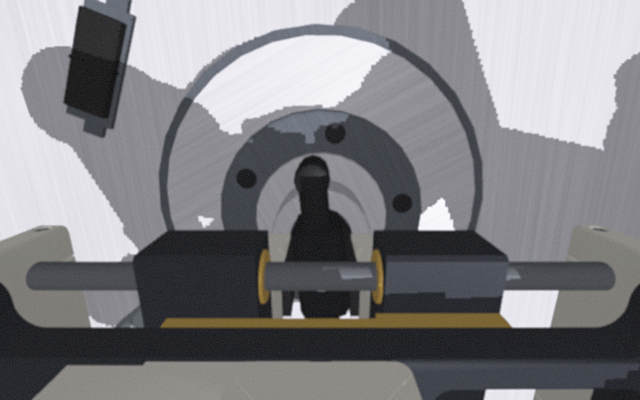

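```bash
python3 -m handwheel '[0,0,0,0, 0,0,0,0, 0,0,0,0, 0,0,0,0, -0.3,0,0,0, -1.5,0,0,0, -3.5,0,0,0, -6,0,0,0, -8,0,0,0, -8.5,0,0,0]' 8.7
python3 - <<'E'
from h import *
import pickle
s=sensors.get_state();print(s['joints'],s['tcp_pos'],s['contact_force'],s['moment'],s['gripper_width'])
c={n:cams.capture(n) for n in ('wrist','scene','side')}
pickle.dump(c,open('c9.pkl','wb'));save(c['wrist'],'w9.png')
t=[]
for n,(x0,y0) in {'scene':(280,150),'side':(240,160)}.items():
    im=cv2.cvtColor(c[n]['image'],cv2.COLOR_RGB2BGR)[y0:y0+90,x0:x0+130]
    t.append(cv2.resize(im,None,fx=6,fy=6,interpolation=cv2.INTER_CUBIC)); cv2.imwrite(f'pics/z9{n}.png',t[-1])
E
```

```text
time_s: 21.95
tcp_pos: [0.4817, -0.0066, 0.2556]
eef_rot: [-161.6, 89.8, 16.0]
contact_force: [0.7, 0.8, -0.1]
gripper_width: 0.0867
[ 2.26917277e+01  7.68016565e-01 -2.03221553e+01  2.35206236e-02
 -6.87242652e+01 -2.51343838e+01] [ 0.48170655 -0.00662837  0.2555601 ] [ 0.65254152  0.80023098 -0.1384582 ] [0.03313915 0.06949474 0.07109054] 0.08674154001808157
```

View pics/w9.png

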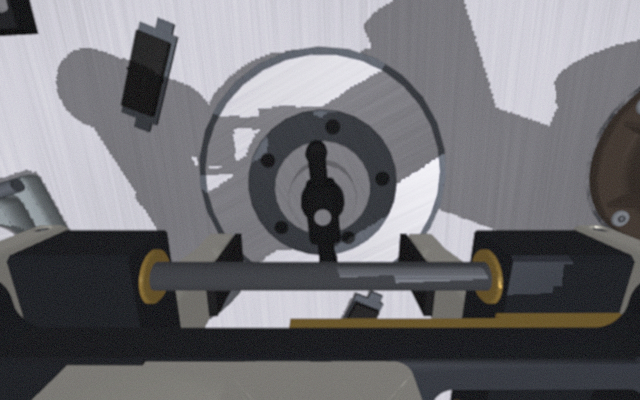

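View pics/z9scene.png

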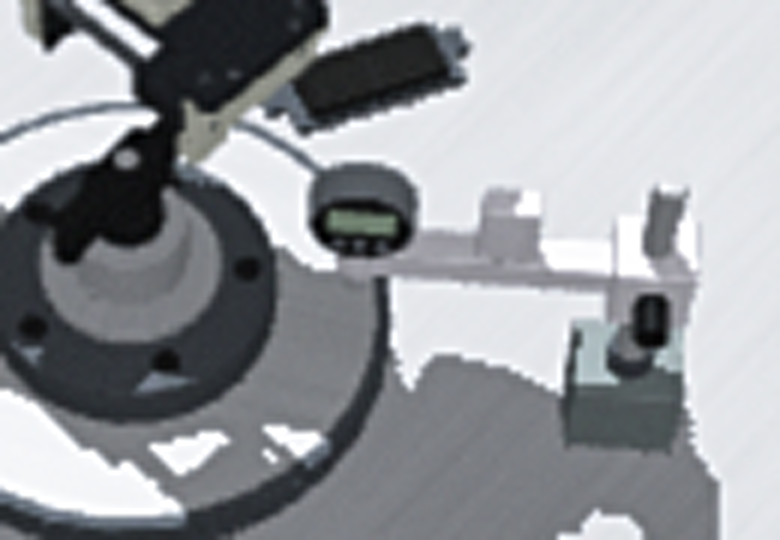

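View pics/z9side.png

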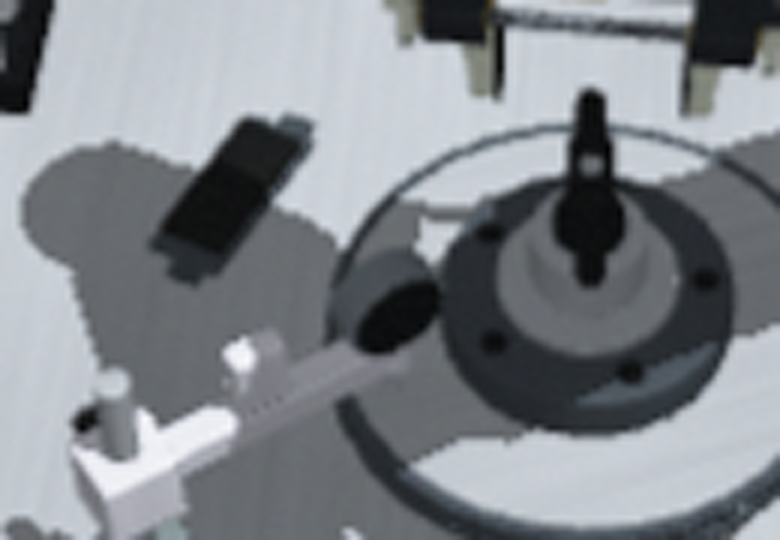

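```bash
python3 - <<'E'
from h import *
import pickle
d=pickle.load(open('c9.pkl','rb'));s=d['scene'];t=d['side'];w=d['wrist']
print('dot',tri([(s,(301.0,176.2)),(t,(338.7,187.3))]))
im=w['image'].astype(int)
g=im[206:226,312:334].min(2);ys,xs=np.where(g>75);uv=(xs.mean()+312,ys.mean()+206);print(uv,onz(w,uv,.200),onz(w,uv,.211))
print('tri all',tri([(s,(301.0,176.2)),(t,(338.7,187.3)),(w,uv)]))
P=lambda z,n,x,y:(280+x/6,150+y/6) if n=='s' else (240+x/6,160+y/6)
tab=tri([(s,P(0,'s',514,200)),(t,P(0,'t',252,350))]);print('tabtop',tab)
print('coltop',onz(s,P(0,'s',670,195),.215),onz(t,P(0,'t',114,383),.215))
print('can top',onz(s,(432,136),.19),onz(t,(249.5,312),.19))
print(onz(s,(347,182.5),.19))
E
python3 - <<'E'
import cv2
for n,x,y in (('scene',340,165),('side',240,200)):
    im=cv2.imread(f'pics/{n}0.png')[y:y+50,x:x+70]
    im=cv2.resize(im,None,fx=11,fy=11,interpolation=cv2.INTER_CUBIC)
    for k in range(0,70,10): cv2.putText(im,str(x+k),(k*11,10),0,.4,(0,0,255),1)
    for k in range(0,50,10): cv2.putText(im,str(y+k),(0,k*11+5),0,.4,(0,0,255),1)
    cv2.imwrite(f'pics/t0{n}.png',im)
E
```

```text
dot [ 0.47927612 -0.00725302  0.19842514]
(np.float64(322.14027149321265), np.float64(217.0)) [ 0.48067024 -0.00594154  0.2       ] [ 0.48054607 -0.0096222   0.211     ]
tri all [ 0.47981539 -0.00662921  0.19915709]
tabtop [0.63577976 0.11026107 0.18521462]
coltop [0.70336084 0.1449118  0.215     ] [0.69170872 0.15539542 0.215     ]
can top [0.6812124 0.4031937 0.19     ] [0.67922734 0.41424893 0.19      ]
[0.59581995 0.07266917 0.19      ]
```

View pics/t0scene.png

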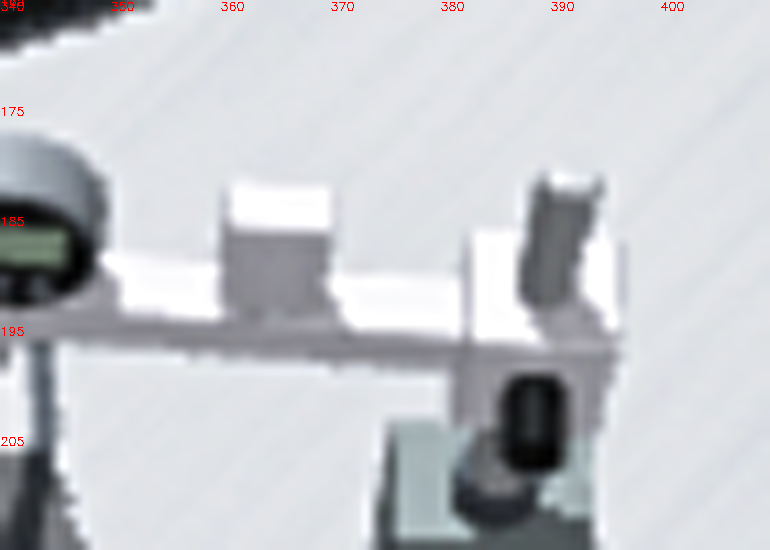

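View pics/t0side.png

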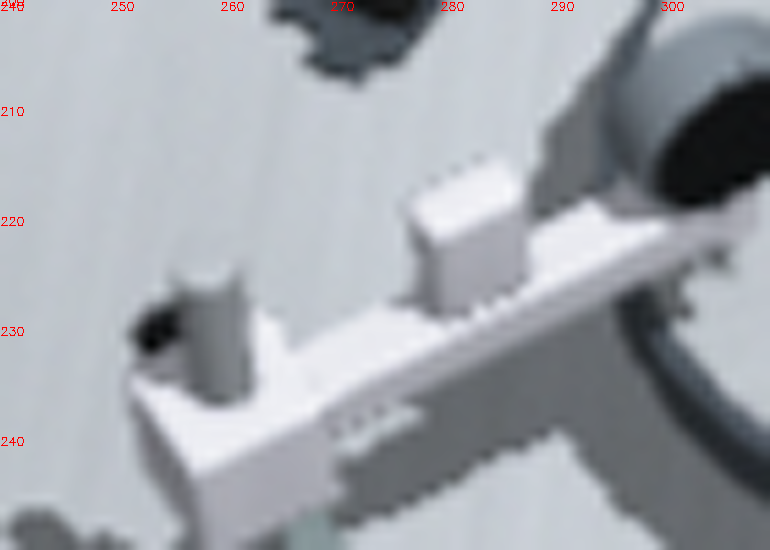

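Run:
```python
from h import *
import pickle
d=pickle.load(open('c0.pkl','rb'));s=d['scene'];t=d['side']
tab=tri([(s,(364.4,183.7)),(t,(281.6,218.4))]);print(tab)
z=tab[2]
print(onz(s,(364.4,183.7),z),onz(t,(281.6,218.4),z))
col=tri([(s,(391.3,181.3)),(t,(257.8,224.5))]);print(col)
for a,b in (((360,181.3),(369,181.3)),((359.5,185.8),(369,186.3))):
  v=onz(s,b,z)-onz(s,a,z);print(np.linalg.norm(v),np.degrees(np.arctan2(v[1],v[0])))
for b,a in (((276.5,219),(284,214.8)),((279,222.3),(286.5,217.5))):
  v=onz(t,b,z)-onz(t,a,z);print(np.linalg.norm(v),np.degrees(np.arctan2(v[1],v[0])))
```

```text
[0.63523132 0.10834947 0.18350391]
[0.63467888 0.1081858  0.18350391] [0.6357453  0.10860993 0.18350391]
[0.69687142 0.15280173 0.20745248]
0.027153222888429702 42.083060178494314
0.028374504571848643 38.341841536593705
0.02600596708627169 40.24630408755891
0.027128875392360828 43.905509815897275
```

```bash
python3 -m handwheel '[-2,-1,-1.2,5, -4,-3,-3.7,13, -4.5,-6,-7.4,21, -4.5,-9,-11,29, -4.5,-11,-13.5,37, -4.5,-12.1,-14.9,44, -4.5,-12.1,-14.9,48, -4.5,-12.1,-14.9,49.6, -4.5,-12.1,-14.9,49.6, -4.5,-12.1,-14.9,49.6]'
python3 - <<'E'
from h import *
import pickle
c=cams.capture('wrist');save(c,'w10.png');pickle.dump(c,open('w10.pkl','wb'))
s=sensors.get_state();print(s['joints'],s['tcp_pos'])
print(R.from_euler('xyz',s['eef_rot'],degrees=True).as_matrix().round(3))
E
```

```text
time_s: 23.35
tcp_pos: [0.6348, 0.1076, 0.2986]
eef_rot: [-133.4, 90.0, -5.4]
contact_force: [0.3, -0.5, -0.1]
gripper_width: 0.087
[ 2.69515027e+01  1.56378809e+01  3.00494077e+00  3.41632640e-04
 -7.73542769e+01 -7.89533705e+01] [0.634804   0.10760035 0.29870034]
[[ 0.    -0.788 -0.616]
 [ 0.    -0.616  0.788]
 [-1.    -0.    -0.   ]]
```

View pics/w10.png

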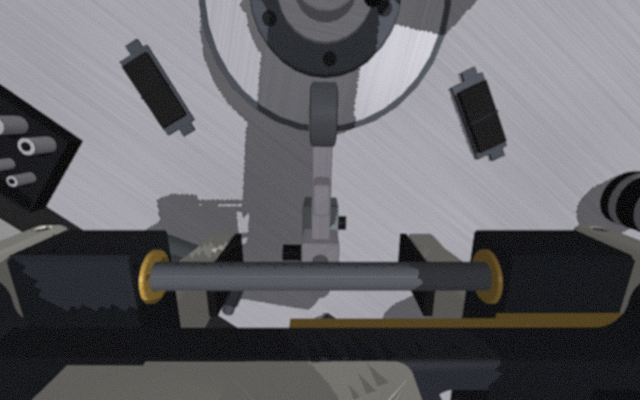

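Run:
```python
import cv2
im=cv2.imread('pics/w10.png')[80:270,270:380]
im=cv2.resize(im,None,fx=3.1,fy=3.1,interpolation=cv2.INTER_CUBIC)
for k in range(0,110,20): cv2.putText(im,str(270+k),(int(k*3.1),10),0,.4,(0,0,255),1)
for k in range(0,190,20): cv2.putText(im,str(80+k),(0,int(k*3.1)+5),0,.4,(0,0,255),1)
cv2.imwrite('pics/w10z.png',im)
```

```text
(no output)
```

View pics/w10z.png

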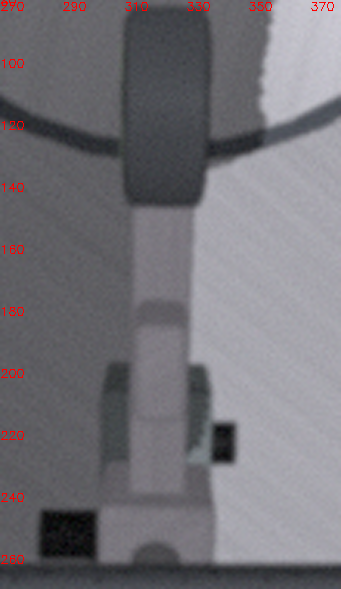

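Run:
```python
from h import *
import pickle
c=pickle.load(open('w10.pkl','rb'))
for z in (.184,.188): print(z,onz(c,(320.5,199),z),[onz(c,(x,199),z)[:2].round(4) for x in (312.3,328.8)], [onz(c,(320.5,y),z)[:2].round(4) for y in (184,214)])
a=onz(c,(320.5,199),.186);
for z in (.144,):
  p=onz(c,(322,150),z);q=onz(c,(320,235),.15);v=q-p;print(p,q,np.degrees(np.arctan2(v[1],v[0])))
g=onz(c,(322,92),.18);v=a-g;print('gauge dir',g,np.degrees(np.arctan2(v[1],v[0])))
k=onz(c,(319.5,257),.215);v=k-a;print('col',k,np.degrees(np.arctan2(v[1],v[0])))
print(proj(c,[.635,.108,.186]))
# side-to-side widths
```

```text
0.184 [0.6364808  0.10978365 0.184     ] [array([0.6411, 0.1038]), array([0.6318, 0.1158])] [array([0.6254, 0.1011]), array([0.6479, 0.1187])]
0.188 [0.63562758 0.10911801 0.188     ] [array([0.6402, 0.1033]), array([0.631 , 0.1151])] [array([0.6247, 0.1005]), array([0.6469, 0.1179])]
[0.60361566 0.08597936 0.144     ] [0.67552539 0.13963503 0.15      ] 36.72857297175542
gauge dir [0.56204692 0.05317189 0.18      ] 37.25122726035121
col [0.67119759 0.13586531 0.215     ] 36.92924841984699
[[319.96015051 197.17761014]]
```

Arm direction is about 37° and the tab is at about (0.636, 0.109), with its top near z 0.186. I'll push the tab's top with closed fingers. That makes TCP height equal tab-top height, so the foot should touch at TCP z ≈ 0.158 and half travel is ≈ 0.153.

```bash
python3 -m handwheel '[1,-0.1,0.05,1, 3,-0.15,0.05,1, 5,-0.15,0.05,1, 7,-0.15,0.05,1, 8.5,-0.15,0.05,1, 9.5,-0.15,0.05,1, 10,-0.15,0.05,1, 10,-0.15,0.05,1, 10,-0.15,0.05,1, 10,-0.15,0.05,1]' 0 10
python3 - <<'E'
from h import *
import pickle
s=sensors.get_state();print(s['joints'],s['tcp_pos'],s['contact_force'],s['gripper_width'])
c={n:cams.capture(n) for n in ('wrist','scene','side')}
pickle.dump(c,open('c11.pkl','wb'))
t=[]
for n,(x0,y0) in {'scene':(320,140),'side':(230,175)}.items():
    im=cv2.cvtColor(c[n]['image'],cv2.COLOR_RGB2BGR)[y0:y0+80,x0:x0+80]
    t.append(cv2.resize(im,None,fx=5,fy=5,interpolation=cv2.INTER_CUBIC))
cv2.imwrite('pics/z11.png',np.hstack(t))
E
```

```text
time_s: 24.65
tcp_pos: [0.6361, 0.1091, 0.1991]
eef_rot: [-104.6, 89.9, 22.4]
contact_force: [0.0, -0.3, 0.5]
gripper_width: 0.0006
[ 2.70284980e+01  1.87654782e+01 -5.60115780e+00  4.65462970e-03
 -6.55810635e+01 -8.00725815e+01] [0.6360612  0.10913981 0.19912492] [ 0.03480224 -0.30099747  0.51012932] 0.0005883325768622085
```

View pics/z11.png

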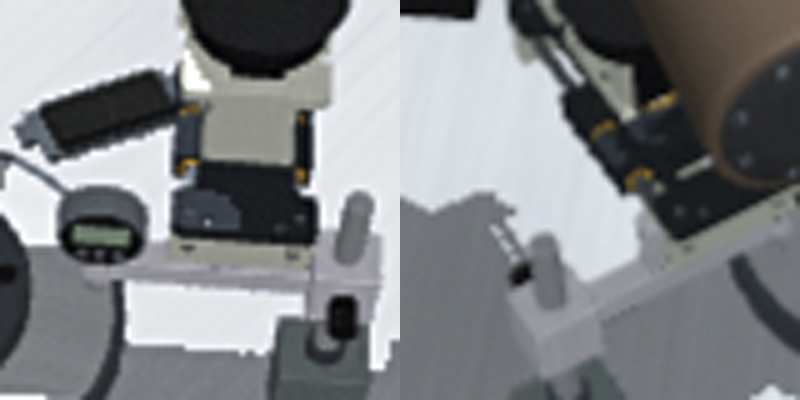

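```bash
python3 -m handwheel '[0.2,0,0,0, 0.5,0,0,0, 0.8,0,0,0, 1.1,0,0,0, 1.4,0,0,0, 1.6,0,0,0, 1.8,0,0,0, 1.9,0,0,0, 1.9,0,0,0, 1.9,0,0,0]'
python3 - <<'E'
from h import *
s=sensors.get_state();print(s['tcp_pos'],s['contact_force'],s['moment'])
E
```

```text
time_s: 26.05
tcp_pos: [0.6358, 0.109, 0.1795]
eef_rot: [62.1, 90.0, -170.9]
contact_force: [-1.3, 0.2, 4.2]
gripper_width: 0.0007
[0.63579239 0.10902422 0.17946134] [-1.28314922  0.16627173  4.229984  ] [ 0.05091407  0.73842265 -0.00509835]
```

```bash
python3 -m handwheel '[0.15,0,0,0, 0.35,0,0,0, 0.55,0,0,0, 0.75,0,0,0, 0.95,0,0,0, 1.15,0,0,0, 1.35,0,0,0, 1.55,0,0,0, 1.65,0,0,0, 1.65,0,0,0]'
python3 - <<'E'
from h import *
import pickle
s=sensors.get_state();print(s['tcp_pos'],s['contact_force'],s['moment'])
c={n:cams.capture(n) for n in ('wrist','scene','side')}
pickle.dump(c,open('c12.pkl','wb'))
t=[]
for n,(x0,y0) in {'scene':(320,140),'side':(230,175)}.items():
    im=cv2.cvtColor(c[n]['image'],cv2.COLOR_RGB2BGR)[y0:y0+80,x0:x0+80]
    t.append(cv2.resize(im,None,fx=5,fy=5,interpolation=cv2.INTER_CUBIC))
cv2.imwrite('pics/z12.png',np.hstack(t));save(c['wrist'],'w12.png')
E
```

```text
time_s: 27.3
tcp_pos: [0.6358, 0.109, 0.1628]
eef_rot: [61.0, 90.0, -172.1]
contact_force: [-2.7, -0.3, 2.3]
gripper_width: 0.0006
[0.63577794 0.10903395 0.1627772 ] [-2.68632836 -0.28471577  2.29119038] [ 0.00734304  0.80478056 -0.00214942]
```

View pics/z12.png

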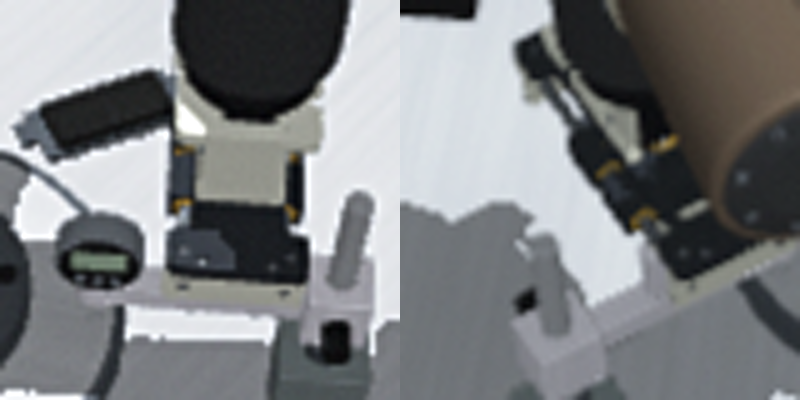

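View pics/w12.png

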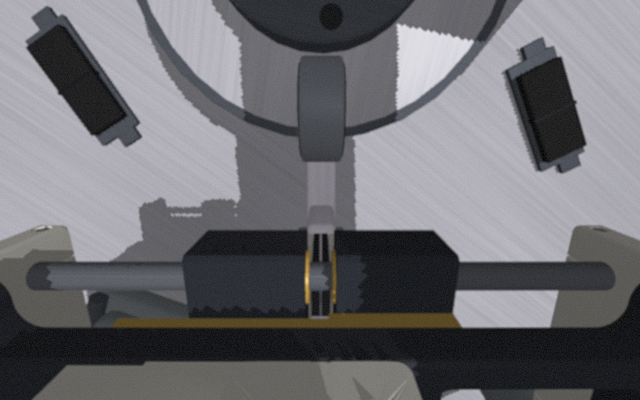

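```bash
python3 -m handwheel '[0.03,0,0,0, 0.06,0,0,0, 0.09,0,0,0, 0.12,0,0,0, 0.15,0,0,0, 0.18,0,0,0, 0.21,0,0,0, 0.24,0,0,0, 0.27,0,0,0, 0.30,0,0,0]'
python3 -m handwheel '[0.02,0,0,0, 0.04,0,0,0, 0.06,0,0,0, 0.08,0,0,0, 0.10,0,0,0, 0.12,0,0,0, 0.14,0,0,0, 0.16,0,0,0, 0.18,0,0,0, 0.20,0,0,0]'
python3 -m handwheel '[0.02,0,0,0, 0.04,0,0,0, 0.06,0,0,0, 0.08,0,0,0, 0.10,0,0,0, 0.12,0,0,0, 0.14,0,0,0, 0.16,0,0,0, 0.18,0,0,0, 0.20,0,0,0]'
python3 -m handwheel '[0.02,0,0,0, 0.04,0,0,0, 0.06,0,0,0, 0.08,0,0,0, 0.10,0,0,0, 0.12,0,0,0, 0.14,0,0,0, 0.16,0,0,0, 0.18,0,0,0, 0.20,0,0,0]'
```

```text
time_s: 28.7
tcp_pos: [0.6358, 0.109, 0.16]
eef_rot: [79.9, 90.0, -153.2]
contact_force: [-3.1, -0.6, 5.1]
gripper_width: 0.0005
time_s: 29.95
tcp_pos: [0.6358, 0.1091, 0.1581]
eef_rot: [164.8, 90.0, -68.2]
contact_force: [-3.6, -0.8, 6.3]
gripper_width: 0.0001
time_s: 31.2
tcp_pos: [0.6358, 0.109, 0.1564]
eef_rot: [-129.7, 90.0, -2.7]
contact_force: [-4.0, -0.7, 7.6]
gripper_width: 0.0002
time_s: 32.45
tcp_pos: [0.6358, 0.109, 0.1545]
eef_rot: [-135.6, 90.0, -8.6]
contact_force: [-5.2, -0.2, 7.2]
gripper_width: 0.0003
```

```bash
python3 -m handwheel '[0.02,0,0,0, 0.04,0,0,0, 0.06,0,0,0, 0.08,0,0,0, 0.10,0,0,0, 0.12,0,0,0, 0.14,0,0,0, 0.15,0,0,0, 0.15,0,0,0, 0.15,0,0,0]'
python3 - <<'E'
from h import *
for i in range(4):
    cams.capture('side'); s=sensors.get_state();print(s['tcp_pos'],s['contact_force'])
E
```

```text
time_s: 33.7
tcp_pos: [0.6358, 0.1091, 0.1531]
eef_rot: [-125.0, 90.0, 2.0]
contact_force: [-4.9, -0.3, 8.0]
gripper_width: 0.0008
[0.63583783 0.10905266 0.15307758] [-4.13455911 -0.61434995  7.68043306]
[0.63582893 0.10906425 0.15305923] [-4.79155999 -1.07450616  8.1244247 ]
[0.6358191  0.10903915 0.15305549] [-3.95200887 -0.78180797  7.82094147]
[0.63582714 0.10908254 0.15306918] [-4.53502817 -0.27688401  8.24140813]
```

TCP z is 0.1531 at 8 N, which is about 5 N slide friction plus 3 N mid-spring. I'll lift straight off and check.

```bash
python3 -m handwheel '[-0.2,0,0,0, -1,0,0,0, -3,0,0,0, -6,0,0,0, -9,0,0,0, -12,0,0,0, -14.5,0,0,0, -15,0,0,0, -15,0,0,0, -15,0,0,0]'
python3 - <<'E'
from h import *
import pickle
s=sensors.get_state();print(s['time_s'],s['tcp_pos'],s['contact_force'])
c={n:cams.capture(n) for n in ('wrist','scene','side')}
pickle.dump(c,open('c14.pkl','wb'));save(c['wrist'],'w14.png')
for n,(x0,y0) in {'scene':(280,150),'side':(240,170)}.items():
    im=cv2.cvtColor(c[n]['image'],cv2.COLOR_RGB2BGR)[y0:y0+85,x0:x0+125]
    cv2.imwrite(f'pics/z14{n}.png',cv2.resize(im,None,fx=6,fy=6,interpolation=cv2.INTER_CUBIC))
E
```

```text
time_s: 35.15
tcp_pos: [0.6354, 0.109, 0.3013]
eef_rot: [67.7, 89.9, -165.4]
contact_force: [-0.1, 0.4, 0.5]
gripper_width: 0.0004
35.15 [0.63542103 0.10899735 0.30128071] [-0.10353619  0.3736114   0.46996558]
```

View pics/w14.png

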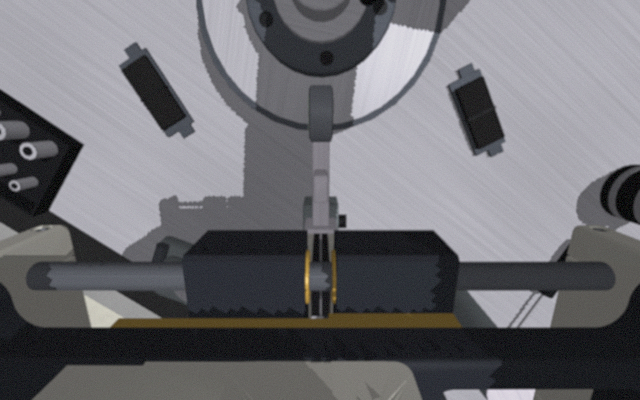

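View pics/z14scene.png

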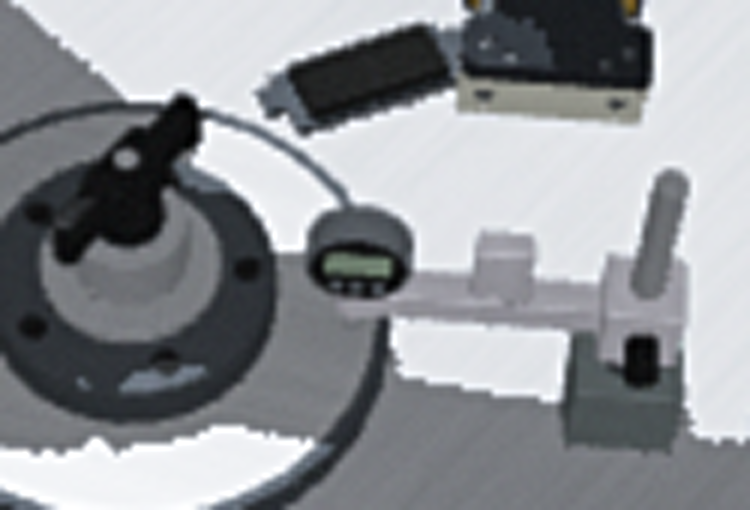

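View pics/z14side.png

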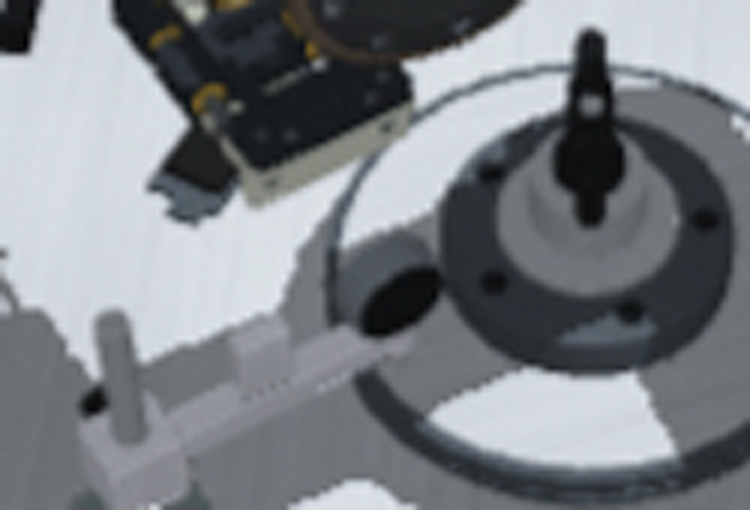

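Run:
```python
from h import *
import pickle
d=pickle.load(open('c14.pkl','rb'));s=d['scene'];t=d['side']
a=(280+507/6,150+245/6);b=(240+260/6,170+340/6)
print('tab top',tri([(s,a),(t,b)]),proj(s,[.636,.109,.153]),a,proj(t,[.636,.109,.153]),b)
print('knob dot',tri([(s,(301,176.3)),(t,(338.7,187.5))]))
```

```text
tab top [0.63480907 0.11107315 0.1448674 ] [[363.98697982 189.67706497]] (364.5, 190.83333333333334) [[282.1694947  224.67883524]] (283.3333333333333, 226.66666666666666)
knob dot [ 0.47919836 -0.00712251  0.19769234]
```

Run:
```python
from h import *
import pickle
A=pickle.load(open('c12.pkl','rb'));B=pickle.load(open('c14.pkl','rb'))
def sub(a,b,x,y,w,h):
    up=8
    T=cv2.resize(cv2.cvtColor(a['image'],cv2.COLOR_RGB2GRAY)[y:y+h,x:x+w],None,fx=up,fy=up,interpolation=cv2.INTER_CUBIC)
    S=cv2.resize(cv2.cvtColor(b['image'],cv2.COLOR_RGB2GRAY)[y-6:y+h+8,x-6:x+w+6],None,fx=up,fy=up,interpolation=cv2.INTER_CUBIC)
    r=cv2.matchTemplate(S,T,cv2.TM_CCOEFF_NORMED);_,m,_,p=cv2.minMaxLoc(r);return np.array(p)/up-6,m
g=[.576,.064]
for n,box in (('scene',(329,182,22,20)),('side',(298,205,18,26))):
    c=B[n];d,m=sub(A[n],c,*box)
    q=proj(c,[[*g,.168],[*g,.158]]);print(n,d,m,'px for 10mm',q[1]-q[0],proj(c,[*g,.158]))
```

```text
scene [0.    1.875] 0.9728461503982544 px for 10mm [-0.1471022   1.92860754] [[339.57931027 186.9184668 ]]
side [5.25  2.875] 0.6741209626197815 px for 10mm [0.1047903  2.03746793] [[303.86228437 212.75628361]]
```

In the scene view the gauge moved down 1.9 px since z 0.1628. That is 9.7 mm, so it didn't spring back. The robot is clear of everything.

```bash
python3 -c "
from plant import workorder,sensors
print(workorder.close_job(), sensors.get_state()['time_s'])"
```

```text
the job is handed in; nothing more can be done
the job is handed in; nothing more can be done
```

The disc is clamped and the gauge's foot is on it, pressed in about 5 mm. I handed the job in at about 35 s of the 72 s allowed, with the arm lifted clear.

**Knob**
- I gripped the wing and turned it back 88°. The fingers then carried its weight, so I let go and it dropped about 7 mm.
- I regripped and turned it forwards until it stopped hard, after about 175–179°. The torque rose to 0.7–1.0 N m and the wing slipped in the fingers.
- By the cameras its top ended 11 to 12 mm lower than at the start; 11 mm is fully home.

**Gauge**
- I pushed the finger tab down from above with closed fingers. The force began to rise at tool height 158 mm, where the foot should touch.
- I stopped at 153.1 mm with about 8 N, which is roughly 5 N of slide friction plus 3 N of spring. There was no jump in force that would mean it bottomed.
- After lifting off, the scene camera showed the gauge 9.7 mm lower than in the picture taken at 162.8 mm, so it did not spring back.

**Checks that disagreed**
- My two-camera estimate of the tab's top was 145 mm, against 153 mm from the tool. The same method put the column's top about 7.5 mm too low, so I trusted the tool and the forces.
- The side-camera tracking of the gauge matched poorly and I did not use it.

The two brake pads appear unmoved in the last pictures. I did not check the other bystanders separately, but the arm never worked near them.

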